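# Fit the lead-hanger pole into its rail holder

## Task

Lift the short T-headed hanger pole out of its stand and lower it through both ears of the holder on the accessory rail, feeling for the hole and never forcing it. Turn it until its cross-pin drops into the groove of the upper ear's collar, push it gently fully home and only then let go, leaving everything else where it lies.

Things in the scene. Friction and masses are not known exactly. Their poses are not given: they have to be found in the camera images.
- pole: The hanger pole, one rigid steel piece, 0.19 to 0.31 kg: round stem 14 mm across, T-shaped head with two upturned hooks, cross-pin. Origin at the centre of the nose (lower end of the stem), z up along the stem, x along head and pin. The nose is rounded over its last 7 mm, with a flat end 12 mm across. It starts upright in the stand, at any turn, and lifts straight out.
- head (a point): Centre of the pole's grip block, on the stem's axis 145 mm above the nose; axes as the pole's. The block is 30 mm along x, 14 mm thick along y (pinch it across y) and 28 mm high; the stem below is as thick. From its ends 6 mm hook bars run out along x to 61 mm either side, 4 mm above the block's centre, and curl up to 35 mm above it.
- pin (a point): Middle of the pole's cross-pin, on the stem's axis 99 mm above the nose; axes as the pole's. The pin is a flat-sided bar 6 mm square and 34 mm long along x.
- rail: Accessory rail, fixed: steel bar 10 x 260 x 25 mm along y on two pillars, bar centre 75 mm above the worktop; origin on the worktop under the bar's middle, z up. An aluminium holder hooks over it, with two ears on the +x side, one above the other, each with a vertical hole 16.5 mm across for the pole. The holder slides along the bar if pushed sideways with over 6 N.
- zone (a point): Fixed to the rail, axes as the rail's: middle of the holder's possible places, level with the upper ear's flat top, 122 mm above the worktop. The hole's centre is at x = 0 and y anywhere from -16 to +16 mm here: the holder's own place is NOT measured. Within about 3 mm of the hole the pole's nose slips in; else it comes to rest on the ear's top (43 mm in x, 72 mm in y, 24 mm thick).
- lower (a point): Fixed to the rail, straight below zone, level with the top of the lower ear, 40 mm above the worktop. This ear is 43 x 50 x 12 mm; its hole is in line with the upper one. Two sprung nylon pads halfway down its hole pinch the stem: pushing the stem past them takes some 3 to 10 N. Let go above them, the pole would fall.
- seat (a point): Fixed to the rail, below zone, 113 mm above the worktop: height of the pin when home (head 159 mm, nose 14 mm above the worktop). A stiff round collar, 41 mm across, set flush in the upper ear round the hole, has a groove 10 mm wide, 12 mm deep across it for the pin; it can point up to 1 rad either way from the rail's x, NOT measured. Off it, the pin rides on the collar's top.
- groove (a point): Fixed to the rail, at zone. The pin drops in when within about 0.1 rad of the groove; turn it under a light push to find it. The collar itself is stiff (0.8 N m) and need not turn. Bearing on the holder with more than 80 N, even for an instant, is forcing it: a push of 5 to 15 N is enough everywhere, and touching down faster than about 30 mm/s can knock too hard.
- stand: The pole's stand, fixed: a round steel foot 104 mm across with an upright tube of 18 mm bore, 27 mm outside, top 94 mm above the worktop. Origin at the centre of the underside. The pole's nose stands 14 mm above the worktop in it.
- tape: Bystander: roll of tape lying flat, 66 mm across, 25 mm high; origin at the centre of the underside.
- clamp: Bystander: grey limb clamp, about 85 x 22 x 32 mm; origin at the centre of the underside.
- hammer: Bystander: reflex hammer lying in front of the rail, 220 mm long along its x, head 58 mm wide, 22 mm high; origin at the centre of the underside.
- tray: Bystander: steel tray 180 x 90 x 28 mm with a penlight in it; origin at the centre of the underside.
- swabs: Bystander: glass jar with a steel lid, 60 mm across, 85 mm high; origin at the centre of the underside.
- gel: Bystander: white bottle, 54 mm across, 160 mm high; origin at the centre of the underside.
- gloves: Bystander: box of gloves 115 x 220 x 85 mm; origin at the centre of the underside.

How it is judged:
On the way, in this order (a step that is already met when the one before it is completed fails the run):
1. the nose of the pole is down through the upper ear of the holder (x of pole in the frame of zone between -0.006 and 0.006 m and y of pole in the frame of zone between -0.021 and 0.021 m and z of pole in the frame of zone below -0.03 m), for 0.1 s.
2. the nose of the pole is down in the lower ear as well, past its sprung pads (x of pole in the frame of zone between -0.006 and 0.006 m and y of pole in the frame of zone between -0.021 and 0.021 m and z of pole in the frame of zone below -0.09 m), for 0.1 s.
At the end, for the whole second after the job is handed in: The pole stands at rest and upright (within 0.06 rad) through both ears of the holder, let go, its cross-pin down in the groove of the upper ear's collar, so that its head is 37 mm above the top of the upper ear (between 32 and 40.5 mm) (x of pole in the frame of zone between -0.006 and 0.006 m and y of pole in the frame of zone between -0.021 and 0.021 m and x of head in the frame of zone between -0.006 and 0.006 m and z of head in the frame of zone between 0.032 and 0.0405 m and angle between pole's own z axis and vertical below 0.06 rad and linear speed of pole below 0.02 m/s and angular speed of pole below 0.2 rad/s); the robot touches nothing.
It fails at once if the pole is forced: it bears on the holder or the rail with more than 80 N (contact force between pole and rail above 80 N).
It fails at once if one of the things lying about is shifted by more than 30 mm (distance of any of tape, clamp, hammer, tray, swabs, gel, gloves from where it was at the start of the episode above 0.03 m).
It fails at once if the pole is let fall through the holder: faster than 0.5 m/s with its nose below the top of the upper ear (x of pole in the frame of zone between -0.006 and 0.006 m and y of pole in the frame of zone between -0.021 and 0.021 m and z of pole in the frame of zone below 0 m and linear speed of pole above 0.5 m/s).
It fails at once if the pole is dropped or laid down: it leans more than 0.6 rad (angle between pole's own z axis and vertical above 0.6 rad).
It also fails if it takes over 72 s, if anything falls off the work surface, if the arm or the gripper's body presses on something with over 40 N, if the wrist force passes 120 N, or if a joint passes its speed limit or range.

## Robot

A 6-joint arm with a two-finger parallel gripper is mounted at the origin on the work surface. World frame = base frame: x ahead of the robot, y to its left, z up, the work surface at z = 0. Lengths are in m, angles in rad, forces in N, time in s.
With the tool pointing down it reaches from about 0.25 to 0.725 m from the base axis. Payload 9.7 kg.
Tool frame: the origin (TCP) lies at the very end of the fingers, on their centre line; the grasp point (between the pads) lies 19 mm behind it (robot.grip_depth is the distance from the TCP to the grasp point, in m); z points along the fingers, x is the direction in which the jaws open and shut, and the axes are right-handed (so a half turn about z gives the same grasp; the last joint's range is limited). The gripper opens to 85 mm and grips with 20 to 120 N. Pads are 22 mm wide; open, the fingers measure 114 mm over their backs; the gripper's body (76 mm by 85 mm) begins 54 mm behind the grasp point. The pads swing forward as they close: fully open they stand 13 mm farther back than shut.
Start: joints at [-1.339, 0.087, 0.176, 1.66, 0, 1.571], TCP at [0.126, -0.535, 0.231] pointing down, gripper open.
Joint ranges: [-3.13, 3.13], [-0.85, 1.81], [-1.15, 1.24], [-2.2, 2.28], [-1.44, 1.52], [-3.14, 3.14]. Speed limits (rad/s): [2.22, 2.22, 2.57, 3.14, 3.14, 3.14].

## Interface

Orientations are given as a unit quaternion [x, y, z, w].
In Python, from cell import robot, viewer gives the robot as it stands.
- The arm moves only by the tool move_arm, never from a script. Its arguments are lists of equal length, an entry for each row: "slide": the shift along the tool's x, y, z in cm, a list of three; "roll": the turn about the tool's z in rad; "claw": the gripper's target within -1 to 1 (fully open at 1, half-way at 0, shut at -1). In form: {"slide": [[dx, dy, dz], ...], "roll": [roll, ...], "claw": [claw, ...]}. A call has 1 to 12 rows; each row is the pose to reach, as a shift and turn from the pose commanded when the call began, along the tool's axes at that moment; what a row does not reach only later rows make up. A row lasts 1/12 s, in which the tool goes at most 41.7 mm and 7.16 degrees, less where a joint would pass 70% of its speed; a pose out of reach is approached as far as the arm can. A call with a gripper value outside its range is refused whole. The fingers move at their own pace and stop on an object; "grip_force" is the grip in N (left out, the last holds). Time passes only in rows, so rows that repeat a pose let the fingers close. It gives the time, the measured TCP pose, the force and the opening at its end, in the units of the state.
- robot.sense(): the state, without advancing time (a new reading comes with each control period).
- viewer.read_camera(name): name is "side" or "top" or "wrist"; returns a dict with "color" (384x512x3 uint8, blue, green, red), "fx", "fy", "cx", "cy" (pixels), "eye" and "rotation" of the camera in the world; the wrist camera has in their place "mount" (4x4, takes a point from camera to tool coordinates, whose origin is the TCP and whose axes are the tool frame's). Camera axes: x right, y down, z forward; pixel columns grow to the right and rows downward; lengths in m; the calibration is good to about 2 mm. The wrist camera is an equidistant fisheye: a pixel r from the principal point sees the ray r / f radians off the axis. A picture is of the moment at which its call begins: read the wrist's pose just before it. There is no depth.
- robot.close_job(): hands the job in, once; it reports no verdict.
The state is a dict: "time_s": time; "joint_pos": joint angles; "qvel": joint speeds; "joint_efforts": joint torques, N m; "eef_pos": TCP position; "eef_rot": TCP orientation; "force": force on the tool from outside, world axes, zero at the start; "moment": the same for the moment, N m; "opening": finger opening in m.
Only numpy, scipy, OpenCV 4.12 (cv2) and the standard library are available. Lean on these libraries where they do the work, as an engineer would, in place of code of your own. Each camera call takes 0.05 s, during which the arm holds its last target.

## Working session

There is one attempt and no reset: what is moved stays moved. The work goes in short steps, Python scripts to look and compute and a tool call to move; the robot and the scene stay as the last step left them, time stands still between calls to the robot, and variables do not carry over. Pictures are saved under pics/ and viewed, and the job is handed in when it is done.

Besides the shell and the picture viewer there is one more tool, called after ">>>" by a JSON object that holds its "fn" and its "kwargs". move_arm: Moves the arm, as the interface text tells. Its arguments: {"type":"object","properties":{"slide":{"type":"array","items":{"type":"array","items":{"type":"number"}}},"roll":{"type":"array","items":{"type":"number"}},"claw":{"type":"array","items":{"type":"number"}},"grip_force":{"type":"number"}},"required":["slide","roll","claw"]}

```bash
ls; mkdir -p pics
cat > h.py <<'E'
import numpy as np, cv2, json
from cell import robot, viewer
def snap(name,fn):
    s=robot.sense(); im=viewer.read_camera(name)
    cv2.imwrite('pics/'+fn+'.png',cv2.resize(im['color'],None,fx=1.5,fy=1.5) )
    cv2.imwrite('/tmp/'+fn+'.png',im['color'])
    return s,im
E
python3 - <<'E'
from h import *
print(robot.sense())
for n in ['side','top','wrist']:
    s,im=snap(n,n+'0'); print(n,{k:v for k,v in im.items() if k!='color'})
    import pickle; pickle.dump((s,im),open('/tmp/%s0.pkl'%n,'wb'))
E
```

```text
pics
{'time_s': 0.0, 'joint_pos': array([-1.33898273e+00,  8.74478087e-02,  1.75123805e-01,  1.65979800e+00,
        5.00445056e-05,  1.57079792e+00]), 'qvel': array([ 2.13677715e-03, -7.40450053e-04,  3.77130256e-04, -9.54674268e-04,
        1.92472844e-03, -2.74876658e-05]), 'joint_efforts': array([-2.59188157e-03, -5.20393610e+01,  4.64799964e+01,  1.64422451e-02,
       -1.03270572e-04,  8.18861650e-06]), 'eef_pos': array([ 0.12631902, -0.53505829,  0.23058451]), 'eef_rot': array([ 7.84136742e-01, -6.20587729e-01, -5.04228617e-04, -4.30969812e-04]), 'force': array([-0.68757879,  0.01929351, -0.42150203]), 'moment': array([ 0.01562881, -0.02503103, -0.02201553]), 'opening': 0.08536887827451452}
side {'fx': 350.09291582576, 'fy': 350.09291582576, 'cx': 252.33829274208034, 'cy': 194.6127086812226, 'eye': array([0.149481  , 0.76111012, 0.71142515]), 'rotation': array([-0.23121347,  0.85394448, -0.44828803,  0.12789444])}
top {'fx': 380.70043112356126, 'fy': 380.70043112356126, 'cx': 256.9043712538929, 'cy': 185.09758565085193, 'eye': array([0.52505163, 0.03497417, 1.16896806]), 'rotation': array([-0.69695687,  0.71575113, -0.03974902,  0.01927314])}
wrist {'fx': 297.3186396354542, 'fy': 297.3186396354542, 'cx': 255.67444559598803, 'cy': 192.4277594583138, 'mount': array([[ 9.99999416e-01, -7.36230691e-04, -7.91739050e-04,
        -8.54654142e-04],
       [ 9.31580598e-04,  9.58403715e-01,  2.85414524e-01,
        -7.18162252e-02],
       [ 5.48674715e-04, -2.85415095e-01,  9.58403841e-01,
        -1.42501479e-01],
       [ 0.00000000e+00,  0.00000000e+00,  0.00000000e+00,
         1.00000000e+00]])}
```

View pics/side0.png

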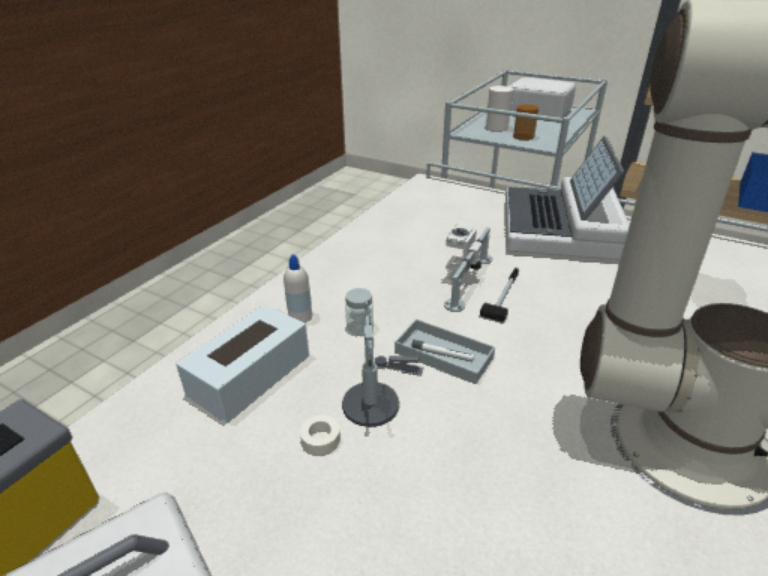

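View pics/top0.png

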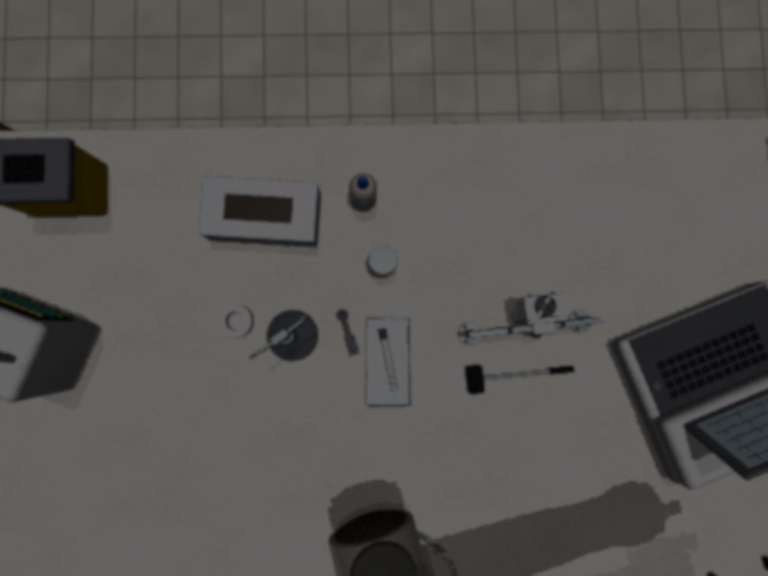

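View pics/wrist0.png

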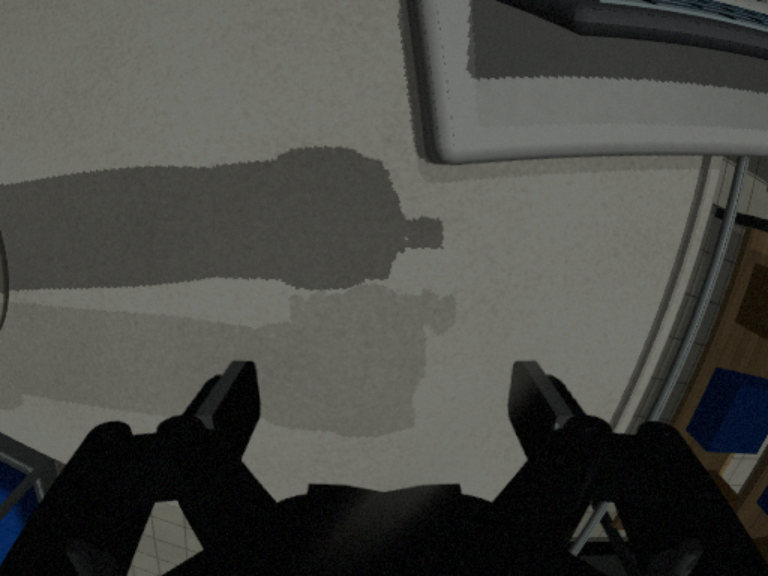

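Run:
```python
from h import *
im=cv2.imread('/tmp/top0.png')
def crop(im,x0,y0,x1,y1,k,fn,g=2.2):
    c=cv2.resize(im[y0:y1,x0:x1],None,fx=k,fy=k,interpolation=cv2.INTER_CUBIC)
    c=np.clip(c.astype(float)*g,0,255).astype(np.uint8)
    for u in range(x0,x1,10):
        cv2.putText(c,str(u),((u-x0)*k,8),0,.3,(0,0,255)); cv2.line(c,((u-x0)*k,10),((u-x0)*k,14),(0,0,255))
    for v in range(y0,y1,10):
        cv2.putText(c,str(v),(0,(v-y0)*k),0,.3,(0,0,255));cv2.line(c,(20,(v-y0)*k),(25,(v-y0)*k),(0,0,255))
    cv2.imwrite('pics/'+fn+'.png',c)
crop(im,295,185,415,265,6,'toprail')
crop(im,145,190,275,275,6,'toppole')
im=cv2.imread('/tmp/side0.png')
crop(im,280,140,360,220,7,'siderail',1)
crop(im,210,190,310,290,6,'sidepole',1)
```

```text
(no output)
```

View pics/toprail.png

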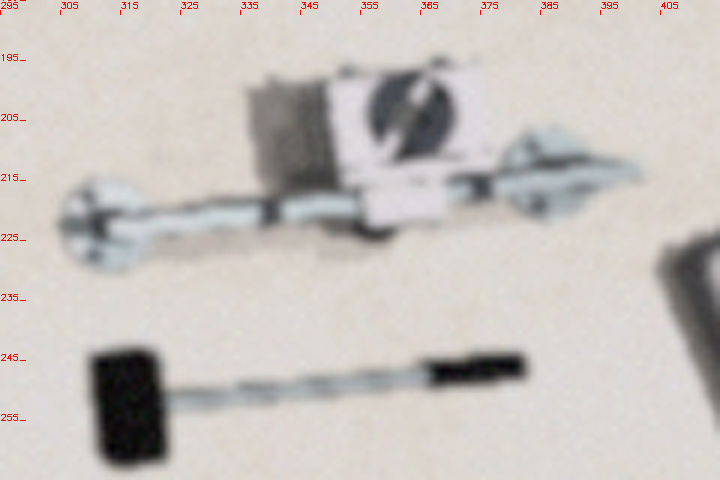

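View pics/toppole.png

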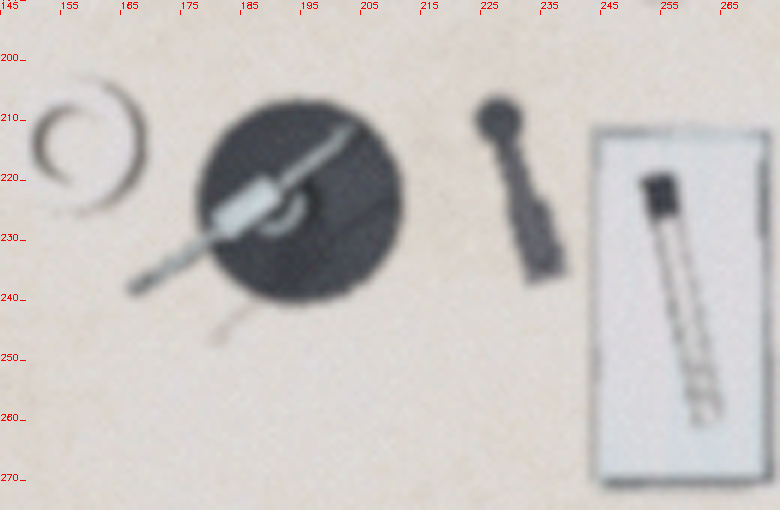

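View pics/siderail.png

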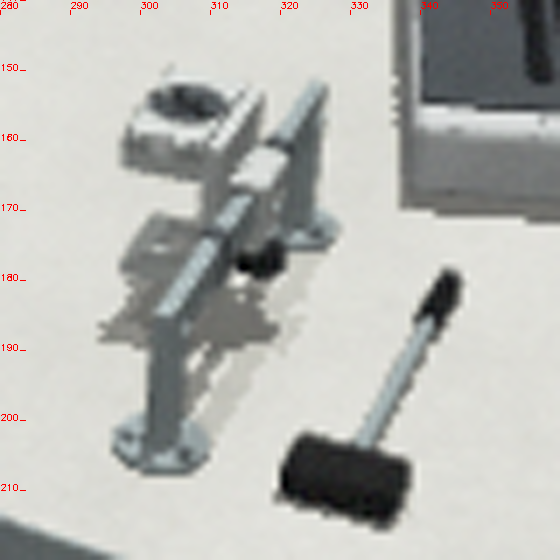

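View pics/sidepole.png

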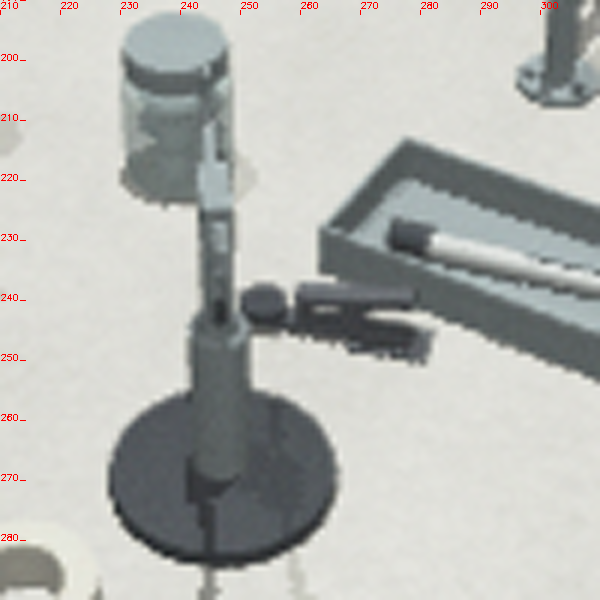

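```bash
cat >> h.py <<'E'
from scipy.spatial.transform import Rotation as R
import pickle
def ray(im,p):
    d=np.array([(p[0]-im['cx'])/im['fx'],(p[1]-im['cy'])/im['fy'],1.]);
    return im['eye'],R.from_quat(im['rotation']).apply(d)
def onz(im,p,z):
    e,d=ray(im,p); return (e+d*(z-e[2])/d[2])
def tri(im1,p1,im2,p2):
    e,d=ray(im1,p1); f,g=ray(im2,p2); d/=np.linalg.norm(d); g/=np.linalg.norm(g)
    A=np.c_[d,-g]; t=np.linalg.lstsq(A,f-e,rcond=None)[0]
    a,b=e+t[0]*d,f+t[1]*g; return (a+b)/2,np.linalg.norm(a-b)
E
python3 - <<'E'
from h import *
_,t=pickle.load(open('/tmp/top0.pkl','rb'));_,s=pickle.load(open('/tmp/side0.pkl','rb'))
T=lambda x,y:(295+x/6-.4,185+y/6-.4)
print('collar top', onz(t,T(411,114),.122))
c=s['color']; 
print('collar side', onz(s,(280+188/7-.4,140+100/7-.4),.122))
a=onz(t,T(437,77),.122);b=onz(t,T(390,152),.122); print('groove',a,b,np.arctan2(*(a-b)[[1,0]]))
a=onz(t,T(120,222),.0875);b=onz(t,T(635,172),.0875); print('bar',a,b,(a+b)/2,a-b, np.linalg.norm(a-b),'railyaw',np.arctan2(*(a-b)[[1,0]])-np.pi/2)
P=lambda x,y:(145+x/6-.4,190+y/6-.4)
foot=onz(t,P(300,201),.008); print('foot',foot)
h=onz(t,P(247,208),.173);print('head top',h)
a=onz(t,P(350,128),.194);b=onz(t,P(131,291),.194);print('hooks',a,b,np.linalg.norm(a-b),(a+b)/2,np.arctan2(*(a-b)[[1,0]]))
# camera side foot & head
print('side foot',onz(s,(210+223/6-.4,190+477/6-.4),.008)); print('head block top side',onz(s,(210+215/6-.4,190+178/6-.4),.173))
for n,uv in dict(gel=(375,195),jar=(382,258),clamp=(350,330),tray_tr=(408,318)).items(): print(n,onz(t,(uv[0]/1.5,uv[1]/1.5),.02))
print(R.from_quat(robot.sense()['eef_rot']).as_matrix())
E
```

```text
collar top [ 0.55336544 -0.28946978  0.122     ]
collar side [ 0.5564922  -0.29278308  0.122     ]
groove [ 0.57013129 -0.3024709   0.122     ] [ 0.53613301 -0.27881201  0.122     ] -0.60795886376868
bar [ 0.50696242 -0.15866875  0.0875    ] [ 0.52376686 -0.40650975  0.0875    ] [ 0.51536464 -0.28258925  0.0875    ] [-0.01680444  0.24784101  0.        ] 0.2484100506725136 railyaw 0.06769970630204636
foot [0.51135939 0.19148424 0.008     ]
head top [0.51094045 0.19206202 0.173     ]
hooks [0.54378881 0.14485023 0.194     ] [0.47786254 0.23773258 0.194     ] 0.1139008593860592 [0.51082568 0.19129141 0.194     ] -0.9535350446730606
side foot [0.51018624 0.19709573 0.008     ]
head block top side [0.51489639 0.18931703 0.173     ]
gel [0.79076291 0.0167893  0.02      ]
jar [0.6608758  0.00601886 0.02      ]
clamp [0.51749535 0.07400225 0.02      ]
tray_tr [ 0.53825395 -0.04293113  0.02      ]
[[ 2.29700309e-01 -9.73261381e-01 -2.30029368e-04]
 [-9.73260849e-01 -2.29700424e-01  1.01749024e-03]
 [-1.04312180e-03 -9.83924507e-06 -9.99999456e-01]]
```

```bash
cat >> h.py <<'E'
def goto(p,yaw=None):
    s=robot.sense(); M=R.from_quat(s['eef_rot']).as_matrix(); d=M.T@(np.array(p)-s['eef_pos'])*100
    y=np.arctan2(M[1,0],M[0,0]); r=0 if yaw is None else (y-yaw+np.pi)%(2*np.pi)-np.pi
    print('now',s['eef_pos'].round(4),'yaw',y.round(4),'slide cm',d.round(2),'roll',round(r,4),'q',s['joint_pos'].round(3),'F',s['force'].round(2),'M',s['moment'].round(3),'open',round(s['opening'],4),'t',s['time_s'])
E
python3 -c "
from h import *
goto([0.553,-0.289,0.35],-0.482)"
```

```text
now [ 0.1263 -0.5351  0.2307] yaw -1.339 slide cm [-14.16 -47.18 -11.91] roll -0.857 q [-1.339  0.087  0.175  1.66   0.     1.571] F [-0.04  0.68 -1.04] M [ 0.019 -0.055  0.028] open 0.0852 t 0.15
```

>>> {"fn": "move_arm", "kwargs": {"slide": [[0, 0, -4], [0, 0, -8], [0, 0, -12]], "roll": [0, 0, 0], "claw": [1, 1, 1]}}

```text
time_s: 0.4
eef_pos: [0.1262, -0.5345, 0.3519]
eef_rot: [0.784, -0.621, -0.001, -0.001]
force: [1.1, -1.9, 1.1]
opening: 0.0856
```

>>> {"fn": "move_arm", "kwargs": {"slide": [[-1.4, -4.7, 0], [-2.8, -8.5, 0], [-4.0, -12.5, 0], [-5.2, -16.5, 0], [-6.4, -20.5, 0], [-7.6, -24.5, 0], [-8.8, -28.5, 0], [-10, -32.5, 0], [-11.2, -36.5, 0], [-12.4, -40.5, 0], [-13.4, -44, 0], [-14.2, -47.2, 0]], "roll": [-0.07, -0.14, -0.21, -0.28, -0.35, -0.42, -0.49, -0.56, -0.63, -0.7, -0.78, -0.857], "claw": [1, 1, 1, 1, 1, 1, 1, 1, 1, 1, 1, 1]}}

```text
time_s: 1.4
eef_pos: [0.5552, -0.2866, 0.3508]
eef_rot: [0.972, -0.236, -0.0, -0.0]
force: [-0.2, -1.2, 1.2]
opening: 0.0852
```

>>> {"fn": "move_arm", "kwargs": {"slide": [[0, 0, 0], [0, 0, 0], [0, 0, 0], [0, 0, 0]], "roll": [0, 0, 0, 0], "claw": [1, 1, 1, 1]}}

```text
time_s: 1.73
eef_pos: [0.5522, -0.2893, 0.3517]
eef_rot: [0.971, -0.239, 0.0, 0.0]
force: [-0.8, -0.4, 0.3]
opening: 0.0857
```

Run:
```python
from h import *
goto([0.553,-0.289,0.35],-0.482)
s,im=snap('wrist','w1'); pickle.dump((s,im),open('/tmp/w1.pkl','wb'))
c=im['color'][80:330,130:400]; c=np.clip(cv2.resize(c,None,fx=2.2,fy=2.2,interpolation=cv2.INTER_CUBIC)*1.8,0,255).astype('uint8')
for i in range(0,270,10): cv2.putText(c,str(130+i) if i%20==0 else '',(int(i*2.2),8),0,.3,(0,0,255))
for i in range(0,250,10): cv2.putText(c,str(80+i),(0,int(i*2.2)),0,.3,(0,0,255))
cv2.imwrite('pics/w1c.png',c)
```

```text
now [ 0.5522 -0.2893  0.3517] yaw -0.4837 slide cm [ 0.05 -0.06  0.17] roll -0.0017 q [-0.482  0.385  0.777  1.963 -0.     1.572] F [-0.77 -0.36  0.32] M [0.012 0.004 0.038] open 0.0857 t 1.7333
```

View pics/w1c.png

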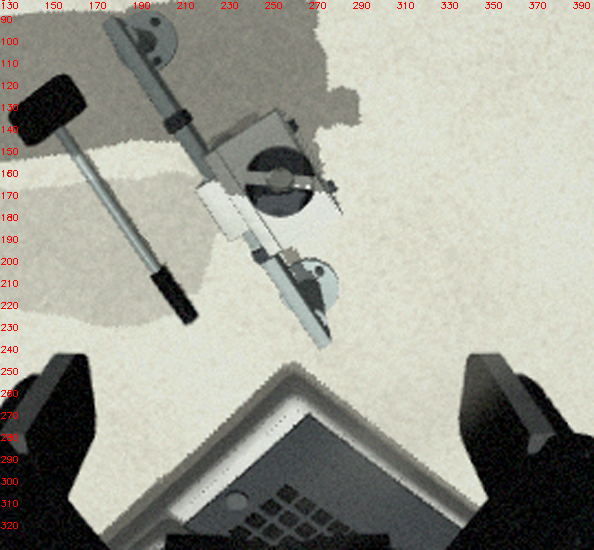

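```bash
cat >> h.py <<'E'
def wray(s,im,p):
    x,y=p[0]-im['cx'],p[1]-im['cy']; r=np.hypot(x,y); th=r/im['fx']
    d=np.array([np.sin(th)*x/r,np.sin(th)*y/r,np.cos(th)]) if r>0 else np.array([0,0,1.])
    m=im['mount']; M=R.from_quat(s['eef_rot'])
    return s['eef_pos']+M.apply(m[:3,3]), M.apply(m[:3,:3]@d)
def wz(s,im,p,z):
    e,d=wray(s,im,p); return e+d*(z-e[2])/d[2]
E
python3 - <<'E'
from h import *
s,im=pickle.load(open('/tmp/w1.pkl','rb'))
g=im['color'].max(2)
c=g[140:190,230:290]
m=np.zeros_like(g); m[140:185,235:280]=(g[140:185,235:280]<45)
m[:,0:238]=0
n,l,st,ce=cv2.connectedComponentsWithStats(m)
for i in range(1,n): 
    if st[i,4]>30: print(st[i],ce[i])
P=lambda x,y:(130+x/2.2-.3,80+y/2.2-.3)
print(wz(s,im,P(280,181),.122))
ids=[i for i in range(1,n) if st[i,4]>150]
pts=np.argwhere(np.isin(l,ids))[:,::-1].astype(np.float32)
print(cv2.minEnclosingCircle(pts),cv2.fitEllipse(cv2.convexHull(pts)))
(cx,cy),_=cv2.minEnclosingCircle(pts); print('centre',wz(s,im,(cx,cy),.122)); e=cv2.fitEllipse(cv2.convexHull(pts))[0]; C=wz(s,im,e,.122); print(C)
a=wz(s,im,P(314,187),.122);b=wz(s,im,P(247,177),.122);print('groove',np.arctan2(*(a-b)[[1,0]]))
# groove normal to line between two half centroids
q=[wz(s,im,ce[i],.122) for i in ids]; print(ids,q)
if len(q)==2: d=q[0]-q[1]; print('groove from halves',np.arctan2(d[1],d[0])-np.pi/2)
# rail bar
a=wz(s,im,P(108,22),.0875);b=wz(s,im,P(326,343),.0875);print('bar',a,b,(a+b)/2,np.linalg.norm(a-b),np.arctan2(*(a-b)[[1,0]])-np.pi/2)
goto([.511,.192,.35],.617)
E
```

```text
[242 147  32  13 275] [257.92363636 153.12363636]
[241 164  31  12 157] [255.38853503 167.65605096]
[ 0.55364047 -0.28724212  0.122     ]
((256.8428649902344, 161.78163146972656), 16.394947052001953) ((257.0045471191406, 161.69915771484375), (30.848722457885742, 32.58208084106445), 82.83507537841797)
centre [ 0.55360952 -0.28694594  0.122     ]
[ 0.55384119 -0.28694701  0.122     ]
groove -0.6351601644697841
[1, 4] [array([ 0.56001162, -0.27769848,  0.122     ]), array([ 0.54841046, -0.29284749,  0.122     ])]
groove from halves -0.6535386787644406
bar [ 0.50369877 -0.15197115  0.0875    ] [ 0.52654858 -0.4068672   0.0875    ] [ 0.51512367 -0.27941917  0.0875    ] 0.25591817206730033 0.08940467911649064
now [ 0.5521 -0.2894  0.352 ] yaw -0.4839 slide cm [-26.03 -40.7    0.17] roll -1.1009 q [-0.483  0.384  0.777  1.963 -0.     1.572] F [ 0.01 -0.11  0.06] M [ 0.029  0.024 -0.013] open 0.0853 t 1.7833
```

>>> {"fn": "move_arm", "kwargs": {"slide": [[-1.6, -2.6, 0], [-4.0, -6.2, 0], [-6.3, -9.8, 0], [-8.6, -13.4, 0], [-10.9, -17, 0], [-13.2, -20.6, 0], [-15.5, -24.2, 0], [-17.8, -27.8, 0], [-20.1, -31.4, 0], [-22.4, -35, 0], [-24.5, -38.3, 0], [-26, -40.7, 0]], "roll": [-0.08, -0.17, -0.26, -0.35, -0.44, -0.54, -0.64, -0.74, -0.84, -0.94, -1.02, -1.1], "claw": [1, 1, 1, 1, 1, 1, 1, 1, 1, 1, 1, 1]}}

```text
time_s: 2.78
eef_pos: [0.5104, 0.1937, 0.3522]
eef_rot: [0.952, 0.305, 0.001, -0.0]
force: [1.1, -0.6, -0.0]
opening: 0.0856
```

>>> {"fn": "move_arm", "kwargs": {"slide": [[0, 0, 0], [0, 0, 0], [0, 0, 0], [0, 0, 0], [0, 0, 0]], "roll": [0, 0, 0, 0, 0], "claw": [1, 1, 1, 1, 1]}}

```text
time_s: 3.2
eef_pos: [0.5116, 0.191, 0.3517]
eef_rot: [0.953, 0.303, 0.0, 0.0]
force: [0.1, 0.5, 0.5]
opening: 0.0855
```

Run:
```python
from h import *
goto([.511,.192,.35],.617)
s,im=snap('wrist','w2'); pickle.dump((s,im),open('/tmp/w2.pkl','wb'))
c=im['color'][80:330,130:400]; c=np.clip(cv2.resize(c,None,fx=2.2,fy=2.2,interpolation=cv2.INTER_CUBIC)*1.8,0,255).astype('uint8')
cv2.imwrite('pics/w2c.png',c)
```

```text
now [0.5116 0.191  0.3517] yaw 0.6152 slide cm [ 0.01 -0.12  0.17] roll -0.0018 q [ 0.357  0.164  0.503  1.909 -0.     1.313] F [0.06 0.48 0.51] M [-0.014  0.007 -0.021] open 0.0855 t 3.2
```

View pics/w2c.png

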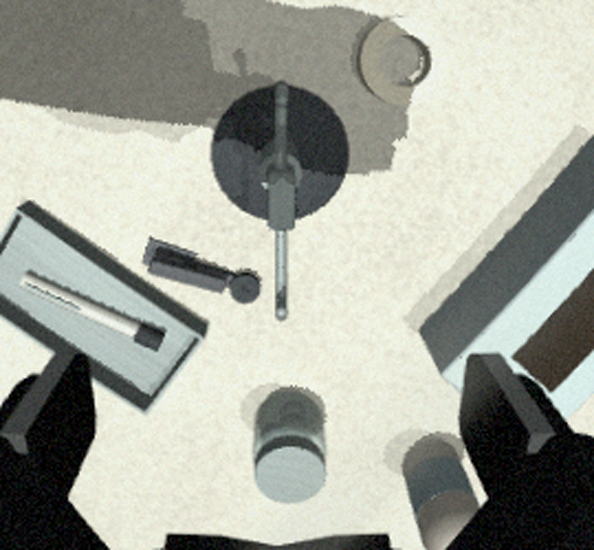

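Run:
```python
from h import *
s,im=pickle.load(open('/tmp/w2.pkl','rb'))
P=lambda x,y:(130+x/2.2-.3,80+y/2.2-.3)
a=wz(s,im,P(281,88),.194);b=wz(s,im,P(281,315),.194);print(a,b,(a+b)/2,np.linalg.norm(a-b),np.arctan2(*(a-b)[[1,0]]))
print('foot',wz(s,im,P(280.5,153),.005))
print('block',wz(s,im,P(282,204),.173))
goto([.511,.191,.140],.617)
```

```text
[0.47788    0.24112465 0.194     ] [0.54171141 0.15089228 0.194     ] [0.5097957  0.19600846 0.194     ] 0.1105275057702752 2.186479173390487
foot [0.51153624 0.19475685 0.005     ]
block [0.51247434 0.19327011 0.173     ]
now [0.5116 0.1911 0.3517] yaw 0.6154 slide cm [-0.07 -0.03 21.17] roll -0.0016 q [ 0.358  0.164  0.503  1.909 -0.     1.313] F [-0.39  0.72  0.65] M [-0.009 -0.003  0.039] open 0.086 t 3.25
```

Run:
```python
from h import *
goto([.511,.1925,.140],.617)
```

```text
now [0.5116 0.1911 0.3517] yaw 0.6154 slide cm [ 2.000e-02 -1.500e-01  2.117e+01] roll -0.0016 q [ 0.358  0.164  0.503  1.909 -0.     1.313] F [-0.39  0.72  0.65] M [-0.009 -0.003  0.039] open 0.086 t 3.25
```

>>> {"fn": "move_arm", "kwargs": {"slide": [[0, -0.15, 2], [0, -0.15, 5], [0, -0.15, 8], [0, -0.15, 11], [0, -0.15, 14], [0, -0.15, 16.5], [0, -0.15, 18.5], [0, -0.15, 20], [0, -0.15, 21.1], [0, -0.15, 21.1], [0, -0.15, 21.1], [0, -0.15, 21.1]], "roll": [0, 0, 0, 0, 0, 0, 0, 0, 0, 0, 0, 0], "claw": [1, 1, 1, 1, 1, 1, 1, 1, 1, 1, 1, 1]}}

```text
time_s: 4.25
eef_pos: [0.5111, 0.1936, 0.1416]
eef_rot: [0.953, 0.304, 0.001, -0.0]
force: [-0.2, 0.7, -0.1]
opening: 0.0852
```

Run:
```python
from h import *
goto([.511,.1925,.140],.617)
s,im=snap('wrist','w3'); snap('side','s3')
```

```text
now [0.5111 0.1936 0.1416] yaw 0.6174 slide cm [-0.07  0.08  0.16] roll 0.0004 q [ 0.362  0.062 -0.024  1.483  0.     1.316] F [-0.15  0.7  -0.09] M [ 0.007 -0.02  -0.007] open 0.0852 t 4.25
```

View pics/w3.png

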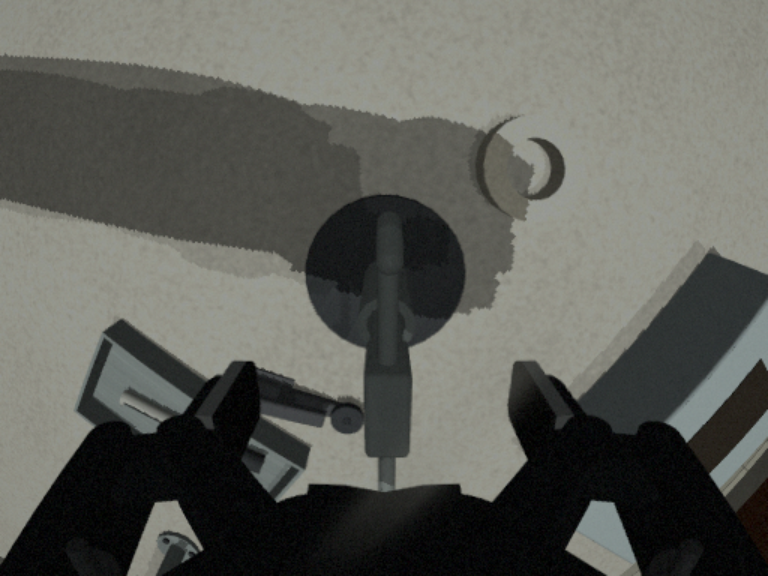

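View pics/s3.png

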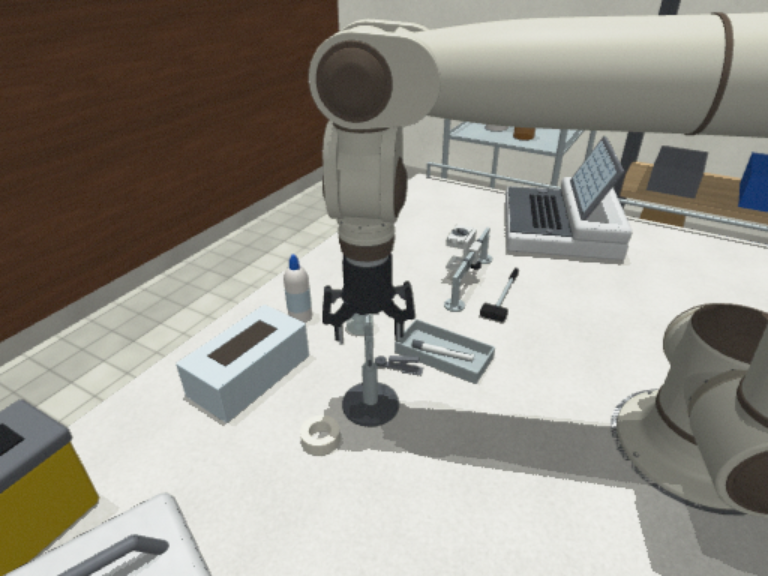

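Run:
```python
from h import *
s=robot.sense(); im=viewer.read_camera('wrist'); M=R.from_quat(s['eef_rot'])
c=im['color'][210:330,210:310]; cv2.imwrite('pics/w3c.png',np.clip(cv2.resize(c,None,fx=5,fy=5,interpolation=cv2.INTER_CUBIC)*2.5,0,255).astype('uint8'))
for v in (345,372,458):
    print(v, (M.inv().apply(wz(s,im,(387/1.5,v/1.5),.173)-s['eef_pos'])*1000).round(1))
```

```text
345 [  0.6 -24.6 -31.4]
372 [  0.6 -16.3 -31.4]
458 [  0.7  14.2 -31.4]
```

View pics/w3c.png

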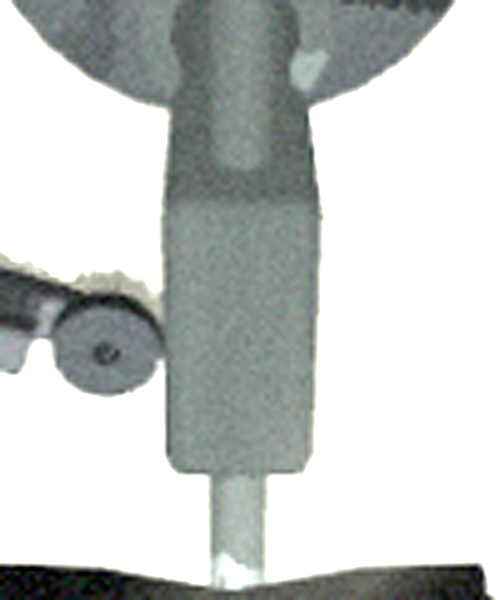

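>>> {"fn": "move_arm", "kwargs": {"slide": [[0, -0.05, 0.1], [0, -0.05, 0.1], [0, -0.05, 0.1], [0, -0.05, 0.1], [0, -0.05, 0.1], [0, -0.05, 0.1], [0, -0.05, 0.1], [0, -0.05, 0.1], [0, -0.05, 0.1], [0, -0.05, 0.1], [0, -0.05, 0.1], [0, -0.05, 0.1]], "roll": [0, 0, 0, 0, 0, 0, 0, 0, 0, 0, 0, 0], "claw": [1, -1, -1, -1, -1, -1, -1, -1, -1, -1, -1, -1], "grip_force": 60}}

```text
time_s: 5.4
eef_pos: [0.5103, 0.1942, 0.1394]
eef_rot: [0.953, 0.304, 0.0, -0.0]
force: [0.1, 0.8, 1.7]
opening: 0.0131
```

Run:
```python
from h import *
goto([.511,.1925,.140],.617)
```

```text
now [0.5103 0.1942 0.1394] yaw 0.618 slide cm [-0.04  0.18 -0.06] roll 0.001 q [ 0.364  0.062 -0.028  1.481  0.     1.316] F [0.08 0.79 1.71] M [ 0.184 -0.2   -0.044] open 0.0131 t 5.4
```

>>> {"fn": "move_arm", "kwargs": {"slide": [[0, 0, -0.5], [0, 0, -1.5], [0, 0, -3], [0, 0, -4.5], [0, 0, -6.5], [0, 0, -8.5], [0, 0, -10.5], [0, 0, -12.5], [0, 0, -14.5], [0, 0, -16], [0, 0, -17], [0, 0, -17]], "roll": [0, 0, 0, 0, 0, 0, 0, 0, 0, 0, 0, 0], "claw": [-1, -1, -1, -1, -1, -1, -1, -1, -1, -1, -1, -1]}}

```text
time_s: 6.4
eef_pos: [0.5105, 0.1942, 0.3121]
eef_rot: [0.953, 0.304, 0.002, -0.0]
force: [0.5, 0.9, -3.0]
opening: 0.0133
```

Run:
```python
from h import *
goto([.5536,-.288,.300],.618+.954-.625)
s,im=snap('wrist','w4'); snap('side','s4')
```

```text
now [0.5105 0.1942 0.3121] yaw 0.618 slide cm [-24.43  41.8    1.17] roll -0.329 q [ 0.364  0.123  0.375  1.82  -0.     1.316] F [ 0.47  0.86 -3.  ] M [ 0.007 -0.078 -0.032] open 0.0133 t 6.4
```

View pics/w4.png

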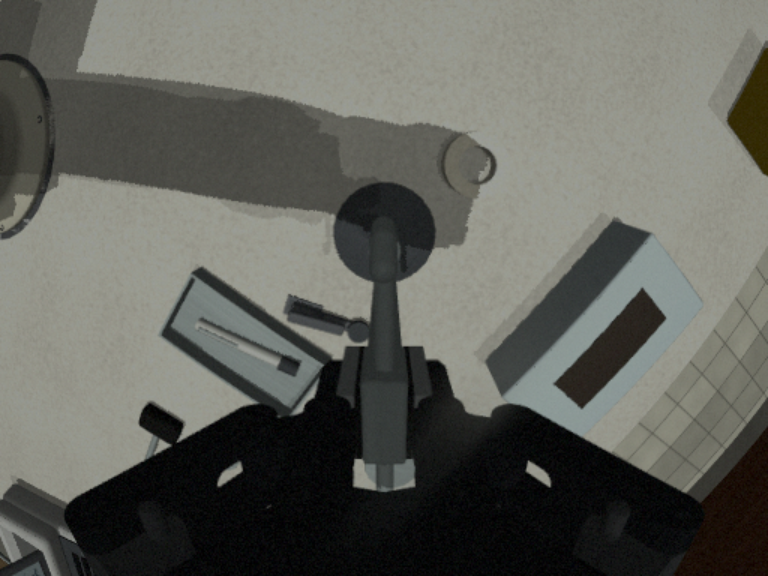

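View pics/s4.png

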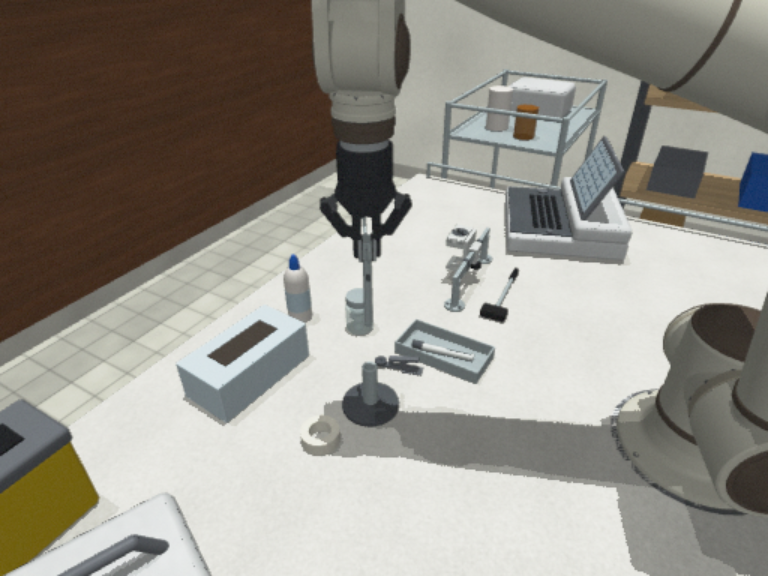

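>>> {"fn": "move_arm", "kwargs": {"slide": [[-1.2, 2, 0], [-3.2, 5.4, 0], [-5.4, 9.2, 0], [-7.6, 13, 0], [-9.8, 16.8, 0], [-12, 20.6, 0], [-14.2, 24.4, 0], [-16.4, 28.2, 0], [-18.6, 32, 0], [-20.8, 35.7, 0], [-22.8, 39, 0], [-24.2, 41.4, 0]], "roll": [-0.02, -0.05, -0.08, -0.11, -0.14, -0.17, -0.2, -0.23, -0.26, -0.29, -0.31, -0.329], "claw": [-1, -1, -1, -1, -1, -1, -1, -1, -1, -1, -1, -1]}}

```text
time_s: 7.5
eef_pos: [0.5522, -0.2854, 0.3082]
eef_rot: [0.89, 0.456, -0.0, -0.001]
force: [1.6, 0.9, -3.2]
opening: 0.0136
```

>>> {"fn": "move_arm", "kwargs": {"slide": [[0, 0, 0], [0, 0, 0], [0, 0, 0], [0, 0, 0], [0, 0, 0]], "roll": [0, 0, 0, 0, 0], "claw": [-1, -1, -1, -1, -1]}}

```text
time_s: 7.92
eef_pos: [0.5529, -0.2821, 0.3096]
eef_rot: [0.89, 0.457, 0.0, 0.0]
force: [0.3, 0.2, -2.0]
opening: 0.0132
```

```bash
cat >> h.py <<'E'
def crop(im,x0,y0,x1,y1,k,fn,g=2.2):
    c=cv2.resize(im[y0:y1,x0:x1],None,fx=k,fy=k,interpolation=cv2.INTER_CUBIC)
    c=np.clip(c.astype(float)*g,0,255).astype(np.uint8)
    cv2.imwrite('pics/'+fn+'.png',c)
E
python3 - <<'E'
from h import *
goto([.5536,-.288,.300],.947)
for n in ('wrist','side','top'):
    s,im=snap(n,n+'5'); pickle.dump((s,im),open('/tmp/%s5.pkl'%n,'wb'))
    if n=='side': crop(im['color'],260,90,360,210,6,'s5c',1.2)
    if n=='top': crop(im['color'],295,145,415,235,6,'t5c')
    if n=='wrist': crop(im['color'],180,100,340,330,3,'w5c')
E
```

```text
now [ 0.5529 -0.2821  0.3096] yaw 0.9485 slide cm [-0.44  0.4   0.96] roll 0.0015 q [-0.472  0.322  0.607  1.855  0.     0.15 ] F [ 0.29  0.15 -2.01] M [-0.03  -0.006  0.022] open 0.0132 t 7.9167
```

View pics/s5c.png

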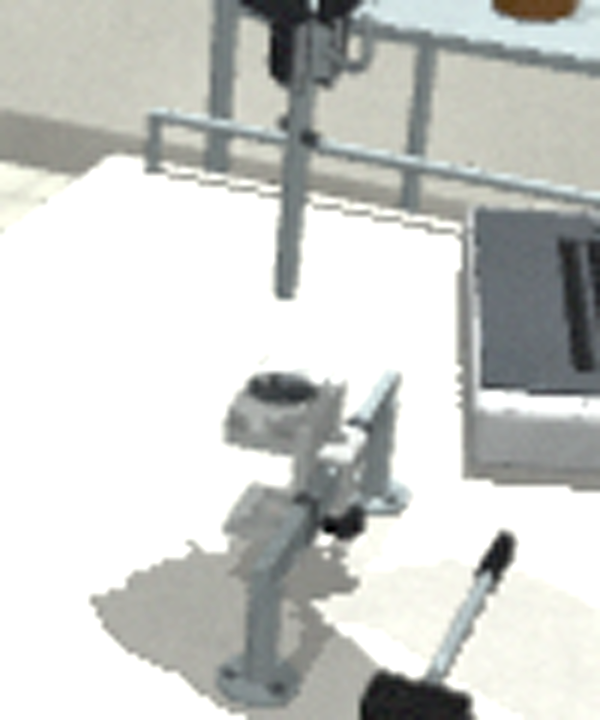

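View pics/w5c.png

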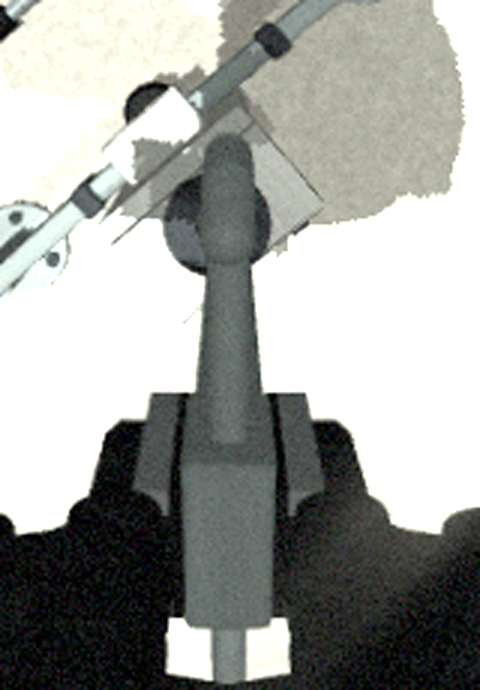

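View pics/t5c.png

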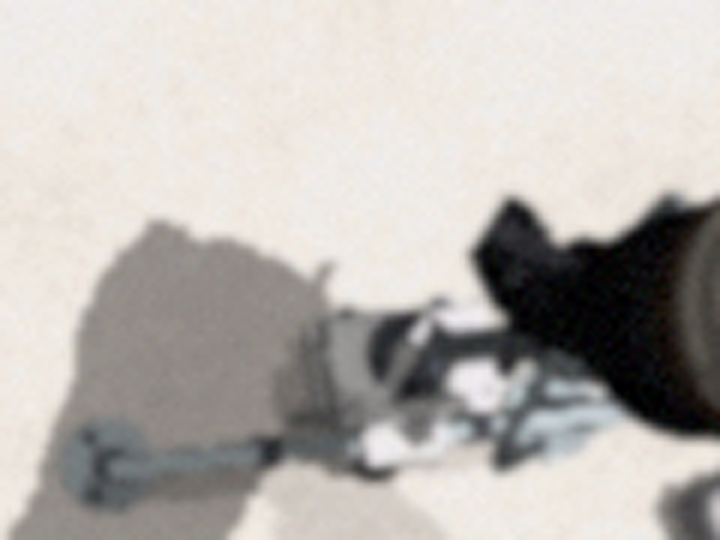

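Run:
```python
from h import *
s,im=pickle.load(open('/tmp/wrist5.pkl','rb'));_,sd=pickle.load(open('/tmp/side5.pkl','rb'))
P=lambda x,y:(180+x/3-.33,100+y/3-.33); M=R.from_quat(s['eef_rot'])
h=wz(s,im,P(217.5,223),.122);print('hole',h)
zt=s['eef_pos'][2]+.0336
for y in (463,627): print((M.inv().apply(wz(s,im,P(229,y),zt)-s['eef_pos'])*1e3).round(1))
S=lambda x,y:(260+x/6-.4,90+y/6-.4)
nz=s['eef_pos'][2]-.1254
print('nose side',onz(sd,S(286.5,295),nz),nz,'pole stem at pin', onz(sd,S(299,135),nz+.099))
print('hole side',onz(sd,S(285,387),.122))
```

```text
hole [ 0.55250348 -0.286767    0.122     ]
[  0.2 -14.7 -33.6]
[  0.2  14.4 -33.6]
nose side [ 0.55527812 -0.285835    0.18420644] 0.18420644478328518 pole stem at pin [ 0.55320097 -0.27885047  0.28320644]
hole side [ 0.55385029 -0.29240302  0.122     ]
```

Run:
```python
from h import *
goto([.553,-.288,.258],.947)
```

```text
now [ 0.553  -0.2824  0.3098] yaw 0.9484 slide cm [-0.45  0.32  5.18] roll 0.0014 q [-0.472  0.322  0.607  1.855  0.     0.15 ] F [-0.11 -0.63 -2.27] M [-0.031 -0.012 -0.018] open 0.0133 t 8.0667
```

>>> {"fn": "move_arm", "kwargs": {"slide": [[-0.2, 0.15, 1], [-0.45, 0.32, 2], [-0.45, 0.32, 3], [-0.45, 0.32, 4], [-0.45, 0.32, 4.7], [-0.45, 0.32, 5.1], [-0.45, 0.32, 5.1], [-0.45, 0.32, 5.1], [-0.45, 0.32, 5.1]], "roll": [0, 0, 0, 0, 0, 0, 0, 0, 0], "claw": [-1, -1, -1, -1, -1, -1, -1, -1, -1]}}

```text
time_s: 8.82
eef_pos: [0.553, -0.2889, 0.259]
eef_rot: [0.89, 0.456, 0.0, 0.0]
force: [-0.6, 0.1, -1.8]
opening: 0.013
```

Run:
```python
from h import *
goto([.553,-.288,.247],.947)
s,im=snap('side','s6'); crop(im['color'],270,110,350,200,7,'s6c',1.2)
s,im=snap('wrist','w6'); crop(im['color'],180,100,340,300,4,'w6c')
```

```text
now [ 0.553  -0.2889  0.259 ] yaw 0.9472 slide cm [ 0.07 -0.05  1.2 ] roll 0.0002 q [-0.481  0.287  0.461  1.744 -0.     0.142] F [-0.56  0.14 -1.84] M [-0.001 -0.046 -0.043] open 0.013 t 8.8167
```

View pics/s6c.png

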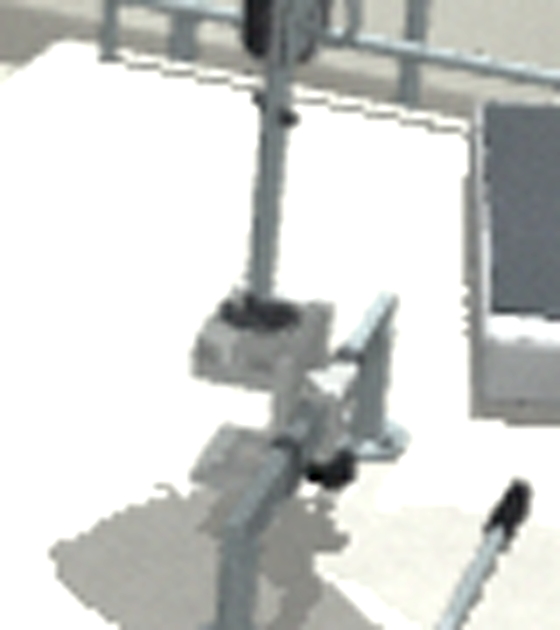

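View pics/w6c.png

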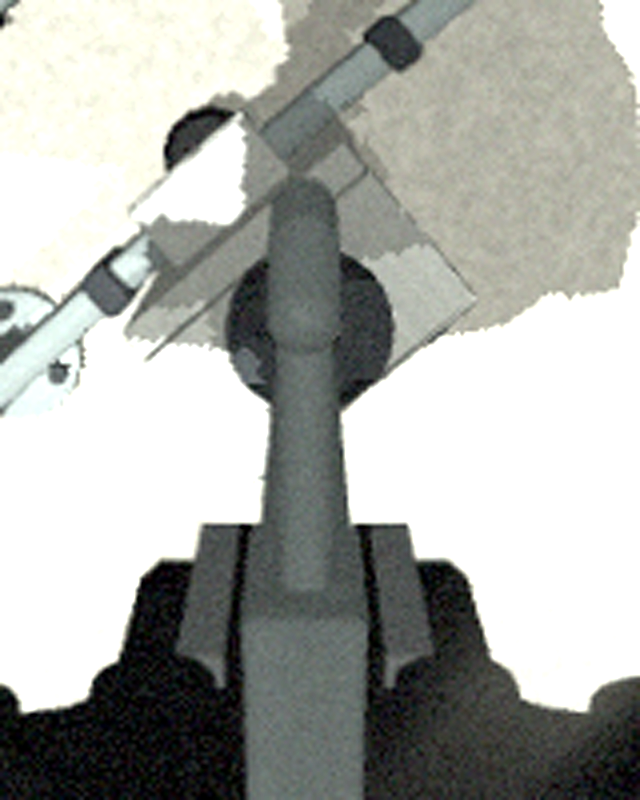

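Run:
```python
from h import *
s=robot.sense(); im=viewer.read_camera('wrist'); print(wz(s,im,(180+309/4-.3,100+328/4-.3),.122)); goto([.553,-.288,.24])
```

```text
[ 0.55251161 -0.28710854  0.122     ]
now [ 0.553  -0.289   0.2588] yaw 0.9471 slide cm [ 0.08 -0.06  1.88] roll 0 q [-0.482  0.287  0.46   1.744 -0.     0.142] F [-0.32  0.59 -2.97] M [-0.02  -0.053  0.026] open 0.0132 t 8.9667
```

>>> {"fn": "move_arm", "kwargs": {"slide": [[0.03, -0.03, 0.2], [0.03, -0.03, 0.4], [0.03, -0.03, 0.6], [0.03, -0.03, 0.75], [0.03, -0.03, 0.9], [0.03, -0.03, 1.05], [0.03, -0.03, 1.2], [0.03, -0.03, 1.35], [0.03, -0.03, 1.5], [0.03, -0.03, 1.6]], "roll": [0, 0, 0, 0, 0, 0, 0, 0, 0, 0], "claw": [-1, -1, -1, -1, -1, -1, -1, -1, -1, -1]}}

```text
time_s: 9.8
eef_pos: [0.5527, -0.2885, 0.2421]
eef_rot: [0.89, 0.456, -0.0, -0.0]
force: [-0.2, 0.3, -2.0]
opening: 0.013
```

Run:
```python
from h import *
goto([.553,-.288,.247],.947)
```

```text
now [ 0.5527 -0.2885  0.2421] yaw 0.947 slide cm [ 0.06 -0.01 -0.49] roll -0.0 q [-0.481  0.276  0.415  1.709 -0.     0.143] F [-0.24  0.26 -1.96] M [-0.037  0.017 -0.007] open 0.013 t 9.8
```

>>> {"fn": "move_arm", "kwargs": {"slide": [[0, 0, 0.15], [0, 0, 0.3], [0, 0, 0.5], [0, 0, 0.7], [0, 0, 0.9], [0, 0, 1.1], [0, 0, 1.3], [0, 0, 1.5], [0, 0, 1.7], [0, 0, 1.9], [0, 0, 2.1], [0, 0, 2.3]], "roll": [0, 0, 0, 0, 0, 0, 0, 0, 0, 0, 0, 0], "claw": [-1, -1, -1, -1, -1, -1, -1, -1, -1, -1, -1, -1]}}

```text
time_s: 10.8
eef_pos: [0.5527, -0.2885, 0.2191]
eef_rot: [0.89, 0.456, -0.0, -0.0]
force: [-0.1, 0.9, -3.2]
opening: 0.0131
```

Run:
```python
from h import *
goto([.553,-.288,.247],.947)
s,im=snap('side','s7'); crop(im['color'],270,110,350,200,7,'s7c',1.2)
```

```text
now [ 0.5527 -0.2885  0.2191] yaw 0.947 slide cm [ 0.06 -0.01 -2.79] roll -0.0 q [-0.481  0.265  0.356  1.662 -0.     0.143] F [-0.07  0.91 -3.17] M [0.024 0.035 0.02 ] open 0.0131 t 10.8
```

View pics/s7c.png

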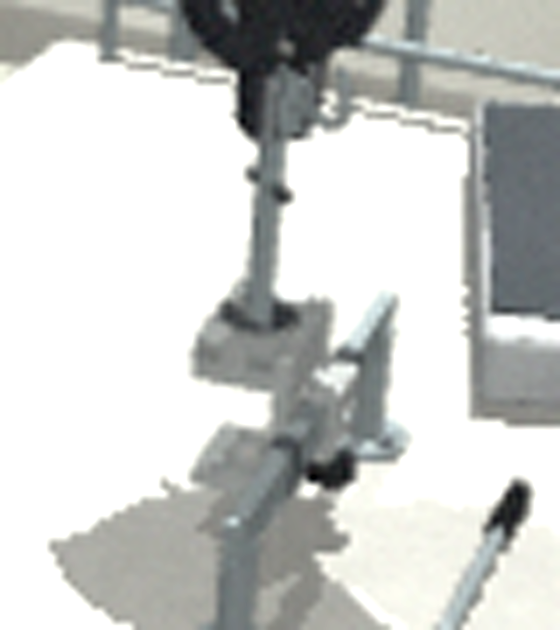

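>>> {"fn": "move_arm", "kwargs": {"slide": [[0, 0, 0.25], [0, 0, 0.5], [0, 0, 0.8], [0, 0, 1.1], [0, 0, 1.4], [0, 0, 1.7], [0, 0, 2.0], [0, 0, 2.3], [0, 0, 2.6], [0, 0, 2.9], [0, 0, 3.2], [0, 0, 3.5]], "roll": [0, 0, 0, 0, 0, 0, 0, 0, 0, 0, 0, 0], "claw": [-1, -1, -1, -1, -1, -1, -1, -1, -1, -1, -1, -1]}}

```text
time_s: 11.85
eef_pos: [0.5528, -0.2885, 0.184]
eef_rot: [0.89, 0.456, 0.0, 0.0]
force: [0.4, -0.5, -1.9]
opening: 0.0133
```

Run:
```python
from h import *
goto([.553,-.288,.247],.947)
```

```text
now [ 0.5528 -0.2885  0.184 ] yaw 0.947 slide cm [ 0.05 -0.01 -6.3 ] roll 0.0 q [-0.481  0.254  0.274  1.591 -0.     0.143] F [ 0.44 -0.53 -1.93] M [-0.002  0.031 -0.045] open 0.0133 t 11.85
```

>>> {"fn": "move_arm", "kwargs": {"slide": [[0, 0, 0.15], [0, 0, 0.3], [0, 0, 0.45], [0, 0, 0.6], [0, 0, 0.75], [0, 0, 0.9], [0, 0, 1.05], [0, 0, 1.2], [0, 0, 1.35], [0, 0, 1.5], [0, 0, 1.65], [0, 0, 1.8]], "roll": [0, 0, 0, 0, 0, 0, 0, 0, 0, 0, 0, 0], "claw": [-1, -1, -1, -1, -1, -1, -1, -1, -1, -1, -1, -1]}}

```text
time_s: 12.85
eef_pos: [0.5528, -0.2885, 0.1661]
eef_rot: [0.89, 0.456, -0.0, 0.0]
force: [0.5, -0.7, -3.7]
opening: 0.0134
```

Run:
```python
from h import *
goto([.553,-.288,.247],.947)
```

```text
now [ 0.5528 -0.2885  0.1661] yaw 0.947 slide cm [ 0.05 -0.01 -8.09] roll -0.0 q [-0.481  0.251  0.236  1.556 -0.     0.143] F [ 0.46 -0.71 -3.68] M [0.02  0.071 0.036] open 0.0134 t 12.85
```

>>> {"fn": "move_arm", "kwargs": {"slide": [[0, 0, 0.1], [0, 0, 0.2], [0, 0, 0.3], [0, 0, 0.4], [0, 0, 0.5], [0, 0, 0.6], [0, 0, 0.7], [0, 0, 0.8]], "roll": [0, 0, 0, 0, 0, 0, 0, 0], "claw": [-1, -1, -1, -1, -1, -1, -1, -1]}}

```text
time_s: 13.52
eef_pos: [0.5528, -0.2882, 0.1582]
eef_rot: [0.89, 0.456, 0.0, -0.0]
force: [0.3, 2.2, -1.4]
opening: 0.0128
```

Run:
```python
from h import *
goto([.553,-.288,.247],.947)
```

```text
now [ 0.5528 -0.2882  0.1582] yaw 0.9472 slide cm [ 0.03  0.   -8.88] roll 0.0002 q [-4.810e-01  2.500e-01  2.200e-01  1.541e+00  1.000e-03  1.430e-01] F [ 0.28  2.17 -1.41] M [0.798 0.056 0.017] open 0.0128 t 13.5167
```

>>> {"fn": "move_arm", "kwargs": {"slide": [[0.03, -0.02, 0], [0.06, -0.04, 0], [0.06, -0.04, 0.1], [0.06, -0.04, 0.2], [0.06, -0.04, 0.3], [0.06, -0.04, 0.4], [0.06, -0.04, 0.4]], "roll": [0, 0, 0, 0, 0, 0, 0], "claw": [-1, -1, -1, -1, -1, -1, -1]}}

```text
time_s: 14.1
eef_pos: [0.553, -0.2878, 0.1545]
eef_rot: [0.89, 0.456, 0.0, 0.0]
force: [0.7, 1.7, -0.8]
opening: 0.0129
```

Run:
```python
from h import *
goto([.553,-.288,.247],.947)
```

```text
now [ 0.553  -0.2878  0.1545] yaw 0.9471 slide cm [-0.01  0.02 -9.25] roll 0.0001 q [-0.48   0.248  0.211  1.533  0.     0.144] F [ 0.69  1.65 -0.85] M [ 0.585 -0.296  0.001] open 0.0129 t 14.1
```

>>> {"fn": "move_arm", "kwargs": {"slide": [[0.02, -0.01, 0.08], [0.03, -0.02, 0.16], [0.03, -0.02, 0.24], [0.03, -0.02, 0.32], [0.03, -0.02, 0.4], [0.03, -0.02, 0.5], [0.03, -0.02, 0.5]], "roll": [0, 0, 0, 0, 0, 0, 0], "claw": [-1, -1, -1, -1, -1, -1, -1]}}

```text
time_s: 14.68
eef_pos: [0.5529, -0.2874, 0.1488]
eef_rot: [0.89, 0.456, -0.0, -0.0]
force: [2.3, 1.0, -0.4]
opening: 0.013
```

Run:
```python
from h import *
goto([.553,-.288,.247],.947)
s,im=snap('side','s8'); crop(im['color'],270,110,350,200,7,'s8c',1.2)
```

```text
now [ 0.5529 -0.2874  0.1488] yaw 0.947 slide cm [-0.04  0.04 -9.82] roll 0.0 q [-0.479  0.248  0.2    1.523  0.     0.144] F [ 2.26  0.99 -0.38] M [ 0.27  -0.9    0.019] open 0.013 t 14.6833
```

View pics/s8c.png

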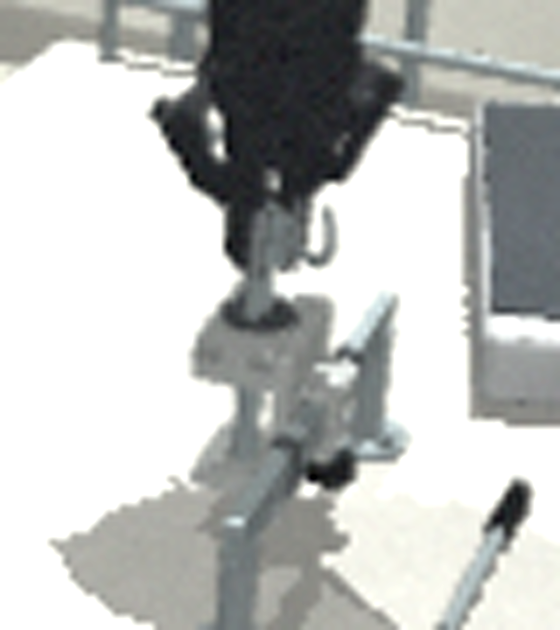

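>>> {"fn": "move_arm", "kwargs": {"slide": [[0.04, 0.03, 0], [0.07, 0.05, 0.08], [0.07, 0.05, 0.16], [0.07, 0.05, 0.24], [0.07, 0.05, 0.32], [0.07, 0.05, 0.4], [0.07, 0.05, 0.4]], "roll": [0, 0, 0, 0, 0, 0, 0], "claw": [-1, -1, -1, -1, -1, -1, -1]}}

```text
time_s: 15.32
eef_pos: [0.5535, -0.2871, 0.145]
eef_rot: [0.89, 0.456, -0.0, -0.0]
force: [0.4, 0.4, 0.6]
opening: 0.0134
```

Run:
```python
from h import *
goto([.553,-.288,.1394],.947)
```

```text
now [ 0.5535 -0.2871  0.145 ] yaw 0.9469 slide cm [-0.1   0.01  0.56] roll -0.0001 q [-0.479  0.249  0.194  1.515 -0.     0.145] F [0.39 0.42 0.64] M [ 0.052 -0.398  0.035] open 0.0134 t 15.3167
```

Forces are small and the pin is about 6 mm into the groove. I'll keep lowering it slowly until it seats.

>>> {"fn": "move_arm", "kwargs": {"slide": [[0, 0.03, 0.08], [0, 0.03, 0.16], [0, 0.03, 0.24], [0, 0.03, 0.3], [0, 0.03, 0.36], [0, 0.03, 0.42], [0, 0.03, 0.48], [0, 0.03, 0.48]], "roll": [0, 0, 0, 0, 0, 0, 0, 0], "claw": [-1, -1, -1, -1, -1, -1, -1, -1]}}

```text
time_s: 15.98
eef_pos: [0.5538, -0.2873, 0.1402]
eef_rot: [0.89, 0.456, -0.0, -0.0]
force: [0.3, 0.4, 1.2]
opening: 0.0136
```

Run:
```python
from h import *
goto([.553,-.288,.1394],.947)
```

```text
now [ 0.5538 -0.2873  0.1402] yaw 0.947 slide cm [-0.1  -0.02  0.08] roll 0.0 q [-0.479  0.25   0.185  1.506 -0.     0.145] F [0.34 0.4  1.15] M [ 0.065 -0.065 -0.009] open 0.0136 t 15.9833
```

>>> {"fn": "move_arm", "kwargs": {"slide": [[0, 0, 0.04], [0, 0, 0.08], [0, 0, 0.12], [0, 0, 0.16], [0, 0, 0.16]], "roll": [0, 0, 0, 0, 0], "claw": [-1, -1, -1, -1, -1]}}

```text
time_s: 16.4
eef_pos: [0.5539, -0.2874, 0.1394]
eef_rot: [0.89, 0.456, 0.0, 0.0]
force: [-1.2, 0.4, 6.3]
opening: 0.0131
```

Run:
```python
from h import *
goto([.553,-.288,.1394],.947)
```

```text
now [ 0.5539 -0.2874  0.1394] yaw 0.9469 slide cm [-0.1  -0.03 -0.  ] roll -0.0001 q [-0.479  0.249  0.183  1.504 -0.     0.145] F [-1.25  0.38  6.27] M [0.273 0.284 0.012] open 0.0131 t 16.4
```

>>> {"fn": "move_arm", "kwargs": {"slide": [[0, 0, 0.03], [0, 0, 0.06], [0, 0, 0.06]], "roll": [0, 0, 0], "claw": [-1, -1, -1]}}

```text
time_s: 16.65
eef_pos: [0.5539, -0.2874, 0.1393]
eef_rot: [0.89, 0.456, 0.0, 0.0]
force: [-2.8, 1.1, 9.7]
opening: 0.0133
```

Run:
```python
from h import *
goto([.553,-.288,.1394],.947)
s,im=snap('side','s9'); crop(im['color'],270,110,350,200,7,'s9c',1.2)
```

```text
now [ 0.5539 -0.2874  0.1393] yaw 0.947 slide cm [-0.1  -0.04 -0.01] roll -0.0 q [-0.479  0.249  0.182  1.503 -0.     0.145] F [-2.79  1.05  9.68] M [ 0.289  0.547 -0.008] open 0.0133 t 16.65
```

View pics/s9c.png

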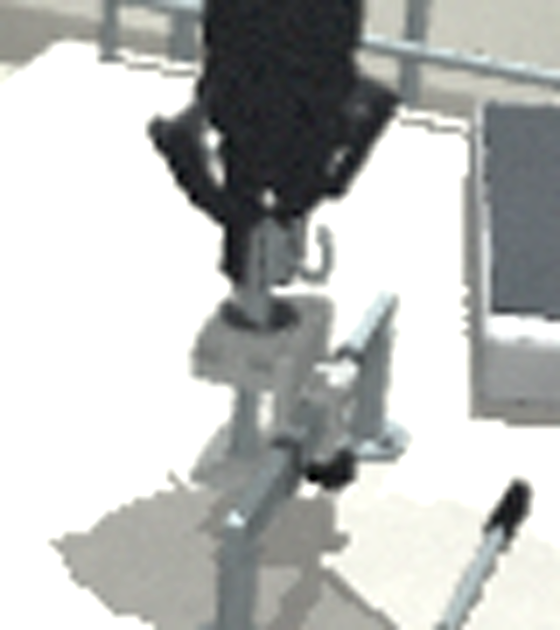

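>>> {"fn": "move_arm", "kwargs": {"slide": [[0, 0, -0.08], [0, 0, -0.1], [0, 0, -0.1], [0, 0, -0.1], [0, 0, -0.1], [0, 0, -0.1], [0, 0, -0.1], [0, 0, -0.1], [0, 0, -0.1], [0, 0, -0.1], [0, 0, -0.1]], "roll": [0, 0, 0, 0, 0, 0, 0, 0, 0, 0, 0], "claw": [-1, -1, -0.6, -0.3, 0, 0.4, 0.7, 1, 1, 1, 1], "grip_force": 20}}

```text
time_s: 17.62
eef_pos: [0.5539, -0.2873, 0.1393]
eef_rot: [0.89, 0.456, 0.0, 0.0]
force: [-0.3, -0.3, -0.4]
opening: 0.0854
```

Run:
```python
from h import *
goto([.553,-.288,.1394],.947)
s,im=snap('wrist','w10')
```

```text
now [ 0.5539 -0.2873  0.1393] yaw 0.947 slide cm [-0.1  -0.03 -0.01] roll -0.0 q [-0.479  0.25   0.183  1.504  0.     0.145] F [-0.35 -0.3  -0.45] M [0.006 0.006 0.014] open 0.0854 t 17.6167
```

View pics/w10.png

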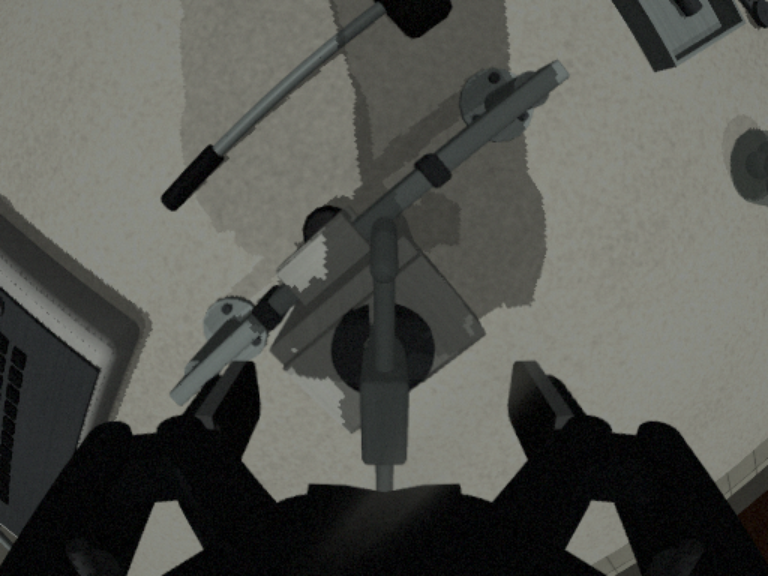

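Gripper is open. The pole stands centred between the fingers (block at about 385,420), with the pin down in the collar. I'll rise straight up now.

>>> {"fn": "move_arm", "kwargs": {"slide": [[0, 0, -0.5], [0, 0, -1.5], [0, 0, -3], [0, 0, -5], [0, 0, -7], [0, 0, -9], [0, 0, -11], [0, 0, -13], [0, 0, -15], [0, 0, -17], [0, 0, -19], [0, 0, -19]], "roll": [0, 0, 0, 0, 0, 0, 0, 0, 0, 0, 0, 0], "claw": [1, 1, 1, 1, 1, 1, 1, 1, 1, 1, 1, 1]}}

```text
time_s: 18.67
eef_pos: [0.554, -0.2874, 0.3344]
eef_rot: [0.89, 0.456, 0.002, 0.003]
force: [-0.6, 0.3, 0.5]
opening: 0.0852
```

Run:
```python
from h import *
goto([.553,-.288,.1394],.947)
s,im=snap('wrist','w11'); crop(im['color'],170,60,340,260,3,'w11c')
s,sd=snap('side','s11'); crop(sd['color'],270,110,350,200,7,'s11c',1.2)
pickle.dump((robot.sense(),im),open('/tmp/w11.pkl','wb'))
snap('top','t11')
```

```text
now [ 0.554  -0.2874  0.3344] yaw 0.947 slide cm [-0.13 -0.16 19.5 ] roll -0.0 q [-0.479  0.354  0.699  1.91  -0.     0.145] F [-0.58  0.3   0.54] M [0.035 0.028 0.028] open 0.0852 t 18.6667
```

View pics/w11c.png

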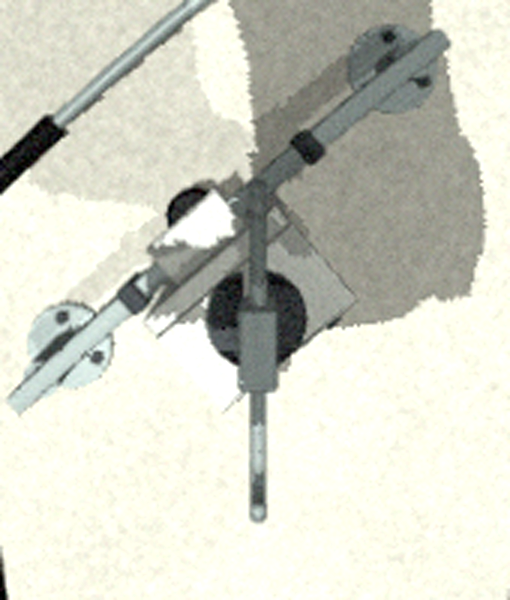

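View pics/s11c.png

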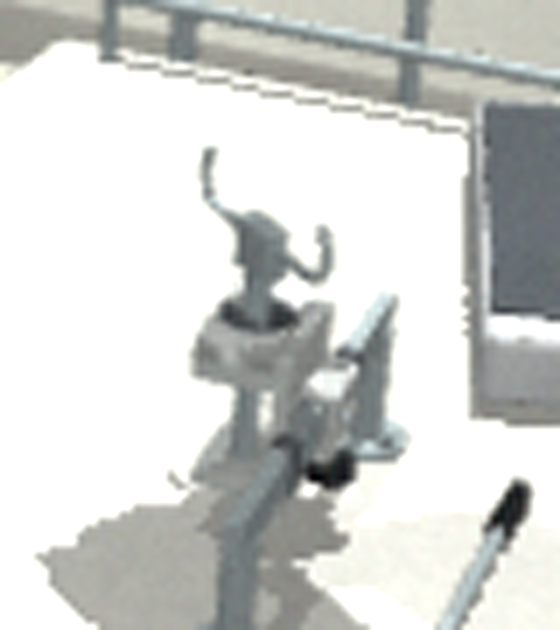

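View pics/t11.png

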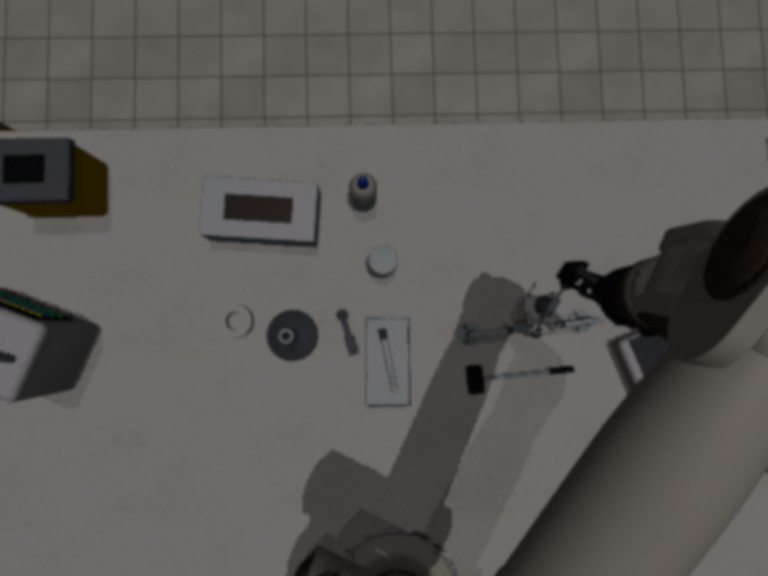

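```bash
python3 -c "
from h import *
print(robot.close_job()); print(robot.sense()['time_s'])"
```

```text
the job is handed in; nothing more can be done
None
the job is handed in; nothing more can be done
```

The hanger pole is in the holder with its cross-pin down in the groove. I let it go and handed the job in at about 19 s of the 72 s allowed; no verdict was reported.

- **Finding it:** I located the holder's hole and the groove's direction (about -0.63 rad in the world frame) from the cameras. I turned the pole to match during the carry, so the pin dropped into the groove without any search.
- **Lowering:** The nose went into the upper ear first time with no contact. It met only about 2 N of sideways force in the lower ear, which I relieved with shifts of about 1 mm.
- **Seating:** The pin came to a firm stop with the tool at 0.139 m, the same height as when I gripped the pole in its stand, where the nose height is also 14 mm. The upward push there was about 10 N, and I let go only after that.
- **Last checks:** The pictures show the pole upright through both ears, the gripper well clear and open with readings near zero, and nothing else visibly moved.
- **What disagreed:** The camera estimates of the hole differed by up to about 5 mm, mostly in y. I used roughly their average, and the pole's final place, about (0.554, -0.287), matched the wrist camera best. I judged the final position from arm readings and pictures, not by measuring the pole afterwards.

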